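# Unload the sample cell from a left-hand screw press

## Robot

A 6-joint arm with a two-finger parallel gripper is mounted at the origin on the work surface. World frame = base frame: x ahead of the robot, y to its left, z up, the work surface at z = 0. Lengths are in mm, angles in rad, forces in N, time in s.
With the tool pointing down it reaches from about 300 to 775 mm from the base axis. Payload 14.6 kg.
Tool frame: the origin (TCP) lies on the front face of the gripper's body, between the roots of the fingers; the fingertips stand 97 mm ahead of it and the grasp point (between the pads) lies 78 mm ahead of it; z points along the fingers, y is the line along which they close (so a half turn about z gives the same grasp; the last joint's range is limited). The gripper opens to 94 mm and grips with 3 to 60 N. Pads are 16 mm wide; open, the fingers measure 119 mm over their backs; the gripper's body (75 mm by 177 mm) begins 78 mm behind the grasp point.
Start: joints at [1.167, 0.3, 1.521, -0, 1.321, -0.067], TCP at [181.755, 519.091, 302.646] pointing down, gripper open.
Joint ranges: [-3.03, 3.03], [-0.79, 2.21], [0.23, 2.52], [-1.04, 4.18], [0, 3.07], [-2.55, 2.55]. Speed limits (rad/s): [2.22, 2.22, 2.57, 3.14, 3.14, 3.14].

## Interface

Orientations are given as [roll, pitch, yaw] about the fixed x, y, z axes, in that order (R = Rz(yaw) Ry(pitch) Rx(roll)).
In Python, from cell import * gives the robot as it stands.
- The arm moves only by the tool carry_out, never from a script. Its arguments are lists of equal length, an entry for each row: "slide": the shift along the world's x, y, z scaled (see below), a list of three; "dr": the turn, a rotation vector about the world's x, y, z scaled (see below), a list of three; "gripper": the opening in per cent of the stroke, from 0 (shut) to 100 (fully open). A call has 1 to 10 rows; each row is the pose to reach, as a shift and turn from the pose commanded when the call began, turning the shorter way round; what a row does not reach only later rows make up. The controller multiplies each number of a shift by 0.25 m and each number of a turn by 360 degrees. A row lasts 1/12 s, in which the tool goes at most 41.7 mm and 7.16 degrees, less where a joint would pass 70% of its speed; a pose out of reach is approached as far as the arm can. A call with a number of a shift or a turn outside -1 to 1 is refused whole. A call with a gripper value outside its range is refused whole. The fingers move at their own pace and stop on an object; "newtons" is the grip in N (left out, the last holds). Time passes only in rows, so rows that repeat a pose let the fingers close. It gives the time, the measured TCP pose, the force, the opening and the grip force at its end, in the units of the state.
- read_state(): the state, without advancing time (a new reading comes with each control period).
- camera(name): name is "scene" or "top" or "wrist"; returns the picture (400x640x3 uint8, red, green, blue); there is no depth.
- camera_model(name): a dict with "vfov" (degrees; the focal length in pixels is half the picture's height over the tangent of half this angle, whatever the lens; pixels are square), "cx", "cy" (the principal point, pixels), "k1" (the pictures are not rectified: a ray, as slopes to the right and down, at radius r is drawn at 1 + k1 r^2 times it, then the intrinsics apply), "R" (3x3) and "t" (3): a world point X has camera coordinates R X + t. Camera axes: x right, y down, z forward; pixel columns grow to the right and rows downward; lengths in mm; the calibration is good to about 2 mm. A picture is of the moment at which its call begins: read the wrist's pose just before it. camera_model takes no time and is no camera call; for the wrist camera it gives the pose at the moment of the call.
- sign_off(): hands the job in; it is judged then, once.
The state is a dict: "clock": time; "joints": joint angles; "qd": joint speeds; "effort": joint torques, N m; "eef_pos": TCP position; "eef_rot": TCP orientation; "wrist_force": force on the tool from outside, world axes, zero at the start; "moment": the same for the moment, N m; "finger_gap": finger opening in mm; "finger_force": force on a finger pad.
Only numpy, scipy, OpenCV 4.12 (cv2) and the standard library are available. Lean on these libraries where they do the work, as an engineer would, in place of code of your own. Each camera call takes 0.05 s, during which the arm holds its last target. There are 200 camera calls.

## Task

The sample cell is clamped in the small screw press. The press spindle has a left-hand thread: loosen it by turning the bar knob on top clockwise (seen from above) until the foot is lifted clear of the recess in the cell, then draw the cell straight out of its guide by the upright ridge, without forcing or wedging it, and seat it gently, flat and fully home in the pocket of the white nest on the dock plate. Never tighten the spindle or strain the cell against the foot, and leave the other things on the bench where they are.

Things in the scene. Friction and masses are not known exactly. Their poses are not given: they have to be found in the camera images.
- knob (a joint): angle of the press's bar knob (rad), growing CLOCKWISE seen from above; starts at 0 to 0.5, stops near -0.5 and 3.8. 0: foot just touches the recess floor in the cell. Left-hand thread: clockwise lifts foot and knob 16 mm a turn (2.55 mm/rad). The recess is 4 deep: the foot clears the rim from 1.6; 2.2 leaves room to spare. Friction about 0.18 N m, stays where left; regrasp if the wrist runs out
- knob_grip (a point): middle of the knob's bar, on the spindle axis; turns and rises with the knob. The bar is dark steel, 60 long (point x axis) x 14 thick (y) x 30 high (z, the point at mid-height), axis upright, on a thin 13 dia stem. The bar clears the top of the press arm by 22 at knob 0
- foot: the press's spindle with its round pressing foot (20 dia) and, carried by it, the knob; origin: centre of the foot's underside. Slides up as the knob turns clockwise
- press: fixed grey C-frame press. Origin on the bench under the spindle axis; x points from the open front to the column: the cell comes out along -x. Base plate x -125 to 100, 90 wide. Channel floor 12 above bench, between two guide rails 43 apart, 10 high, x -94 to 21; back stop at x 22. Arm above the cell: front edge x -22, 52 wide, 84 to 110 above bench; column x 52 to 98
- cell: loose aluminium sample cell, bar 150 (x) x 40 (y) x 24 (z), 0.3 to 0.6 kg, centre of mass about 30 towards -x of the middle. Origin: centre of its underside. Recess 26 x 26 x 4 deep in the top at x +55 takes the foot; grip ridge at x -45. It starts with its origin 55 in front (-x) of the spindle, x along the press's x, 1.5 play each side; draw it out over 45 before lifting past the arm
- cell_ridge (a point): grip point in the cell's upright steel ridge, 48 above the cell's underside; axes as the cell's. The ridge is 36 (x) x 18 (y) x 40 high, from 24 to 64 above the cell's underside: pinch it across its 18, fingertips staying above the 40-wide cell top, which lies 24 below this point
- dock: fixed steel base plate of the dock, 205 x 85 x 4, x axis along its length, origin centre of its underside. A white plastic nest (173 x 63 x 16) is clamped on it, somewhere along its slot
- dock_mid (a point): middle of the dock plate, 10 above the bench = height of the nest's pocket floor; x along the pocket. The nest's pocket is centred on this line but up to 9 mm either way along x from this point, differently each time: not measured, find it by eye or by feel. Pocket 153 (x) x 43 (y) x 10 deep, walls 10 thick, rim 20 above the bench: 1.5 play around the cell. Either way round will do
- spatula: bystander: thin steel lab spatula, 185 long, lying flat between press and dock; origin on its underside
- stopper: bystander: cork stopper, 30 dia x 26 high; origin at the centre of its underside
- vial: bystander: small capped glass vial, 26 dia x 50 high; origin at the centre of its underside
- dish: bystander: white porcelain dish, 80 dia x 20 high; origin at the centre of its underside
- support_ring: bystander: cork flask ring, 90 dia x 12 high, lying flat; origin at the centre of its underside
- beaker: bystander: empty glass beaker, 68 dia x 90 high; origin at the centre of its underside
- wash_bottle: bystander: white plastic bottle, 64 dia x 160 high; origin at the centre of its underside

How it is judged:
By the outcome, as a careful person would: the job done as asked, in the order asked, and still so for the second after the job is handed in, with the robot touching nothing.
It also fails if it takes over 72 s, if anything falls off the work surface, if the arm or the gripper's body presses on something with over 40 N, if the wrist force passes 120 N, or if a joint passes its speed limit or range.

## Working session

There is one attempt and no reset: what is moved stays moved. The work goes in short steps, Python scripts to look and compute and a tool call to move; the robot and the scene stay as the last step left them, time stands still between calls to the robot, and variables do not carry over. Pictures are saved under pics/ and viewed, at most 10 in all, crops included, and the job is handed in when it is done.

Besides the shell and the picture viewer there is one more tool, called after "Call:" as name(argument=value, ...) on one line, values as JSON. carry_out: Moves the arm, as the interface text tells. Its arguments: {"type":"object","properties":{"slide":{"type":"array","items":{"type":"array","items":{"type":"number","minimum":-1,"maximum":1}}},"dr":{"type":"array","items":{"type":"array","items":{"type":"number","minimum":-1,"maximum":1}}},"gripper":{"type":"array","items":{"type":"number"}},"newtons":{"type":"number"}},"required":["slide","dr","gripper"]}

```bash
mkdir -p pics
python3 - <<'E'
from cell import *
import cv2,numpy as np
s=read_state();print(s)
for n in("top","scene"):
    cv2.imwrite(f"pics/{n}0.png",camera(n)[:,:,::-1]);print(n,camera_model(n))
E
```

```text
{'clock': 0.0, 'joints': array([ 1.16738551e+00,  3.00469866e-01,  1.52157958e+00, -1.88195770e-05,
        1.32069317e+00, -6.65843677e-02]), 'qd': array([ 0.00228766, -0.00039279, -0.00114274,  0.00023592,  0.00304852,
       -0.00088889]), 'effort': array([ 6.77444186e-04, -5.31812632e+01, -3.52731407e+01,  7.08115473e-02,
        2.43827188e-02, -1.06435341e-04]), 'eef_pos': array([181.71033166, 518.95769102, 302.08757905]), 'eef_rot': array([-3.14044403e+00, -5.83241828e-05,  2.80477084e+00]), 'wrist_force': array([ 0.90754739, -0.00292461,  0.81613422]), 'moment': array([-0.04348781,  0.01532391,  0.01969764]), 'finger_force': 0.0, 'finger_gap': 94.28972591896824}
top {'vfov': 50.88257025512611, 'cx': 318.5187325588051, 'cy': 199.65512897204283, 'k1': -0.011707241172055809, 'R': array([[-9.12008804e-03, -9.99956880e-01, -1.74987397e-03],
       [-9.95169945e-01,  9.24745245e-03, -9.77305709e-02],
       [ 9.77425387e-02,  8.50110573e-04, -9.95211371e-01]]), 't': array([  -5.38313596,  610.47225903, 1244.80515806])}
scene {'vfov': 44.61699926035951, 'cx': 317.25345880850574, 'cy': 197.9638427269878, 'k1': -0.02510116132900875, 'R': array([[ 0.83672647,  0.54760906, -0.00362334],
       [ 0.36307478, -0.55969383, -0.7449292 ],
       [-0.40995794,  0.62198644, -0.66713369]]), 't': array([-493.81139036, -117.66813083, 1566.37445638])}
```

View pics/top0.png

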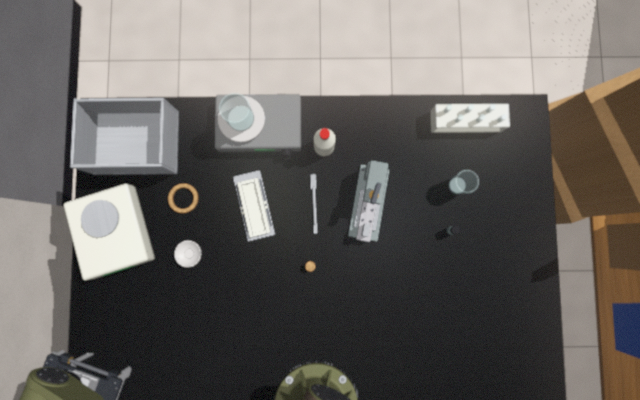

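View pics/scene0.png

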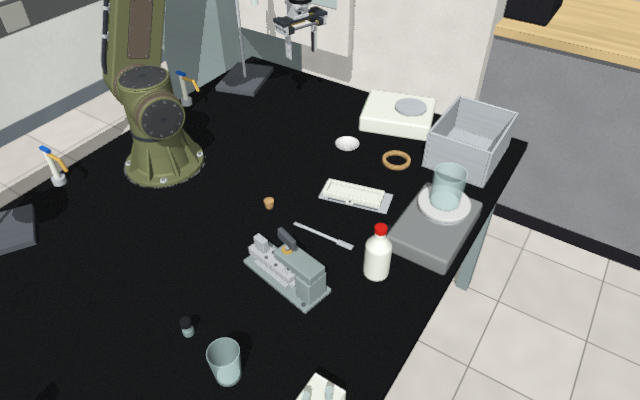

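The top view shows the press around px (370,200) with its column at the far end, and the dock at (254,206). The spatula lies between them at (314,205). The scene view shows the knob bar at (287,240) and the ridge at (261,243). Next I'll write helpers and a zoomed crop.

```bash
cat > h.py <<'E'
from cell import *
import cv2,numpy as np
from scipy.spatial.transform import Rotation as Ro
def K(m):
    f=200/np.tan(np.radians(m["vfov"]/2)); return f
def ray(m,uv):
    d=(np.array(uv,float)-[m["cx"],m["cy"]])/K(m); s=d.copy()
    for _ in range(8): s=d/(1+m["k1"]*(s@s))
    R=np.array(m["R"]);return -R.T@np.array(m["t"]),R.T@np.array([*s,1])
def onz(m,uv,z):
    o,d=ray(m,uv);return o+d*(z-o[2])/d[2]
def proj(m,X):
    c=np.array(m["R"])@np.array(X,float)+m["t"];s=c[:2]/c[2]
    return s*(1+m["k1"]*(s@s))*K(m)+[m["cx"],m["cy"]]
def crop(im,x0,y0,x1,y1,k,name):
    c=cv2.resize(im[y0:y1,x0:x1],None,fx=k,fy=k,interpolation=cv2.INTER_CUBIC)
    return c
E
python3 - <<'E'
from h import *
a=cv2.imread("pics/top0.png")
b=cv2.imread("pics/scene0.png")
A=crop(a,220,150,410,250,4,0);B=crop(b,230,165,430,315,4,0)[:, :760]
cv2.imwrite("pics/c0.png",np.vstack([A[:, :760]]))
cv2.imwrite("pics/c1.png",B)
m=camera_model("top")
g=cv2.cvtColor(a,cv2.COLOR_BGR2HSV)
v=g[...,2]
mask=(v>60).astype(np.uint8);mask[:152]=0;mask[250:]=0
cs,_=cv2.findContours(mask,cv2.RETR_EXTERNAL,cv2.CHAIN_APPROX_NONE)
for c in cs:
    if cv2.contourArea(c)>40 and 225<c[:,0,0].mean()<400:
        r=cv2.minAreaRect(c);bx=cv2.boxPoints(r);print(r);print([onz(m,p,4).round() for p in bx])
E
```

```text
((313.4042663574219, 203.0210723876953), (62.04621887207031, 8.152337074279785), 88.8982925415039)
[array([700.,  19.,   4.]), array([700.,  -7.,   4.]), array([507.,  -9.,   4.]), array([507.,  16.,   4.])]
((369.33026123046875, 200.60092163085938), (31.783790588378906, 83.05764770507812), 9.865806579589844)
[array([492., -96.,   4.]), array([ 746., -144.,    4.]), array([ 728., -242.,    4.]), array([ 474., -191.,    4.])]
((257.9189453125, 199.48648071289062), (58.85483932495117, 85.48747253417969), 9.462322235107422)
[array([501., 287.,   4.]), array([764., 246.,   4.]), array([731.,  65.,   4.]), array([470., 109.,   4.])]
((324.0, 154.0), (4.0, 18.0), 90.0)
[array([763.,  -1.,   4.]), array([762., -58.,   4.]), array([750., -57.,   4.]), array([750.,  -1.,   4.])]
```

View pics/c0.png

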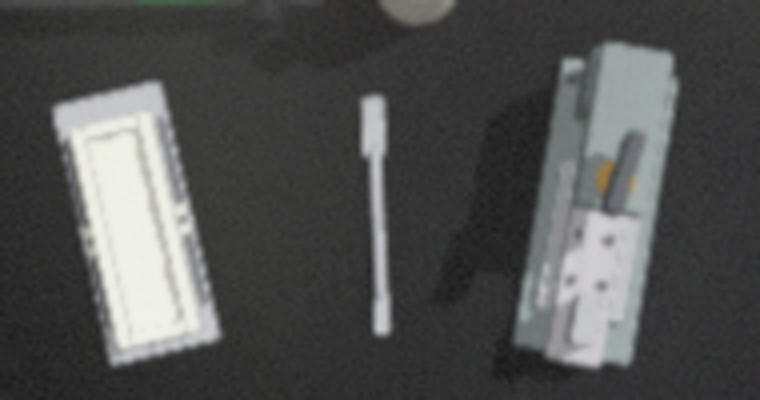

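The crop shows the dock plate at (52–220, 82–367), with the nest pocket nearer its near end. The press base runs from (515,347)/(632,366) to (563,58), and the bar knob is centred at (626,172).

Run:
```python
from h import *
m=camera_model("top")
P=lambda x,y,z:onz(m,(220+x/4-.4,150+y/4-.4),z)
for n,p,z in [("FL",(515,347),12),("FR",(632,366),12),("BL",(563,58),12),("bar",(627,172),160),("bar far",(635,131),162),("bar near",(612,212),162),("ridge",(585,330),76),("dFL",(112,367),4),("dFR",(220,341),4),("dBR",(160,82),4),("dBL",(53,104),4)]:
    print(n,P(*p,z).round(1))
# dock
D=np.array([P(*p,4)[:2] for p in[(112,367),(220,341),(160,82),(53,104)]]);print("dock",D.mean(0),[np.linalg.norm(D[i]-D[i-1]) for i in range(4)], np.degrees(np.arctan2(*(D[2]+D[3]-D[0]-D[1])[::-1])))
FL,FR,BL=[P(*p,12)[:2] for p in[(515,347),(632,366),(563,58)]]
u=(BL-FL)/np.linalg.norm(BL-FL);print("press yaw",np.degrees(np.arctan2(u[1],u[0])),np.linalg.norm(BL-FL),np.linalg.norm(FR-FL),"spindle",(FL+FR)/2+u*125)
w=camera_model("wrist");s=read_state();R=Ro.from_euler("xyz",s["eef_rot"]).as_matrix()
o=-w["R"].T@w["t"];print("wristcam in tool",R.T@(o-s["eef_pos"]),(w["R"]@R).round(2),w["vfov"],w["k1"])
```

```text
FL [ 498.9 -100.9   12. ]
FR [ 483.7 -189.8   12. ]
BL [ 721.7 -141.7   12. ]
bar [ 615.5 -168.9  160. ]
bar far [ 643.3 -174.7  162. ]
bar near [ 588.  -157.8  162. ]
ridge [ 510.1 -147.4   76. ]
dFL [486.5 207.6   4. ]
dFR [505.6 124.8   4. ]
dBR [707.2 171.8   4. ]
dBL [690.7 255.1   4. ]
dock [597.50885453 189.84940259] [np.float64(209.63022248947078), np.float64(84.99416415884075), np.float64(206.98261546695375), np.float64(84.90804291805976)] 13.104618334621588
press yaw -10.373871809530215 226.51612702556022 90.15372755163247 spindle [ 614.23705224 -167.8418728 ]
wristcam in tool [ 73.42028201  -0.39040256 -82.80129148] [[ 0.    1.    0.  ]
 [-0.97  0.   -0.26]
 [-0.26 -0.    0.97]] 65.7087475713684 -0.03565581961981022
```

Call:
carry_out(slide=[[0.6,-1,0],[0.6,-1,0],[0.6,-1,0],[0.6,-1,0],[0.6,-1,0],[0.6,-1,0],[0.6,-1,0]], dr=[[0,0,0],[0,0,0],[0,0,0],[0,0,0],[0,0,0],[0,0,0],[0,0,0]], gripper=[100,100,100,100,100,100,100])

```text
clock: 0.68
eef_pos: [332.1, 267.2, 302.6]
eef_rot: [-3.142, 0.0, 2.805]
wrist_force: [0.8, 0.6, 0.1]
finger_gap: 94.6
finger_force: 0.0
```

Call:
carry_out(slide=[[0.6,-1,0],[0.6,-1,0],[0.6,-1,0],[0.6,-1,0],[0.6,-1,0],[0.6,-1,0],[0.6,-1,0]], dr=[[0,0,0],[0,0,0],[0,0,0],[0,0,0],[0,0,0],[0,0,0],[0,0,0]], gripper=[100,100,100,100,100,100,100])

```text
clock: 1.27
eef_pos: [482.3, 16.9, 302.6]
eef_rot: [-3.142, -0.0, 2.804]
wrist_force: [0.1, 1.4, 0.4]
finger_gap: 94.0
finger_force: 0.0
```

Call:
carry_out(slide=[[0.53,-0.75,0],[0.53,-0.75,0],[0.53,-0.75,0],[0.53,-0.75,0],[0.53,-0.75,0],[0.53,-0.75,0],[0.53,-0.75,0],[0.53,-0.75,0]], dr=[[0,0,0],[0,0,0],[0,0,0],[0,0,0],[0,0,0],[0,0,0],[0,0,0],[0,0,0]], gripper=[100,100,100,100,100,100,100,100])

```text
clock: 1.93
eef_pos: [614.2, -169.1, 301.4]
eef_rot: [3.142, -0.002, 2.803]
wrist_force: [0.2, 0.5, -0.7]
finger_gap: 94.2
finger_force: 0.0
```

Run:
```python
from h import *
s=read_state();m=camera_model("wrist");im=camera("wrist")
print(s["clock"],s["eef_pos"],s["eef_rot"],s["joints"])
np.save("w1.npy",np.array([m],dtype=object),allow_pickle=True)
cv2.imwrite("pics/w1.png",im[:,:,::-1])
```

```text
1.9333 [ 614.22816414 -169.05929116  301.43705203] [ 3.14152455e+00 -1.82626918e-03  2.80346373e+00] [-3.26094800e-01  4.98898041e-01  1.24836079e+00  9.14634224e-05
  1.39615914e+00 -1.55877812e+00]
```

View pics/w1.png

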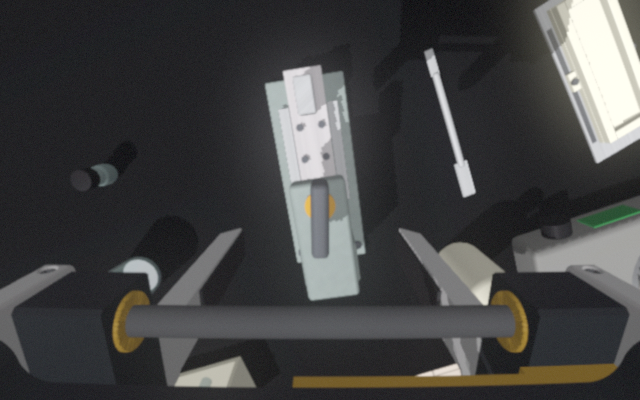

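Wrist view: the bar knob runs (319,183) to (319,257), almost exactly along the image vertical. The ridge is at (303,95), the cell top at (300–335, 70–180), and the nest at upper right.

Run:
```python
from h import *
im=cv2.imread("pics/w1.png");m=np.load("w1.npy",allow_pickle=True)[0]
hsv=cv2.cvtColor(im,cv2.COLOR_BGR2HSV);v=hsv[...,2]
mask=((v<120)&(v>45)).astype(np.uint8);roi=np.zeros_like(mask);roi[176:264,306:334]=1;mask&=roi
mask=cv2.morphologyEx(mask,cv2.MORPH_OPEN,np.ones((5,5)))
n,l,st,ce=cv2.connectedComponentsWithStats(mask);i=1+st[1:,4].argmax();print(st[i])
c=cv2.findContours((l==i).astype(np.uint8),0,1)[0][0];r=cv2.minAreaRect(c);print(r)
for y in range(176,264,4): print(y,v[y,306:334:2])
bx=cv2.boxPoints(r);q=np.array([onz(m,p,162.5) for p in bx]);print(q.round(1),q.mean(0))
# press edges: arm (z110) & base plate, ridge top (z76)
for p in[(283,71),(322,66)]:print("cell front end z36",onz(m,p,36))
for p in[(265,84),(343,72)]:print("base front z12",onz(m,p,12))
for p in[(294,77),(311,75),(296,113),(315,112)]:print("ridge z76",onz(m,p,76))
u=np.array([np.cos(-.181),np.sin(-.181)]);print(np.array([614.5,-168])-100*u)
```

```text
[311 178  18  11 168]
((319.5, 183.0), (10.0, 17.0), 90.0)
176 [220 223 222 224 222 223 221 208 189 157 141 133 127 118]
180 [132 115 111 102  87  84  87  83  83  82  97 121 124 126]
184 [148 150 134  89  87  90  90  91  89  88  80 115 137 138]
188 [191 190 152 121 128 123 124 125 122 117 102 106 136 141]
192 [191 191 152 129 140 141 139 137 133 127 108 102 133 137]
196 [186 199 179 129 140 140 137 138 134 123 108 113 156 136]
200 [217 229 189 130 138 139 140 136 133 123 106 112 165 166]
204 [228 229 191 129 136 140 139 136 129 124 108 111 166 167]
208 [229 229 193 124 137 141 137 135 133 122 107 111 166 167]
212 [218 230 195 127 137 141 136 134 132 124 105 112 167 165]
216 [190 201 188 123 135 141 137 135 130 121 106 111 157 136]
220 [189 189 164 127 137 139 137 136 133 124 106 104 136 153]
224 [188 187 166 127 135 139 136 135 131 123 109 118 182 186]
228 [189 188 167 129 135 138 137 134 129 123 108 117 181 186]
232 [188 186 171 127 135 139 137 134 131 124 107 117 181 185]
236 [189 187 173 128 135 139 138 135 130 123 107 120 182 186]
240 [188 187 177 129 135 139 137 135 129 124 108 
[... 253 characters left out ...]
84 185]
260 [188 189 186 186 185 184 183 185 183 183 184 182 183 182]
[[ 581.3 -165.   162.5]
 [ 585.4 -153.3  162.5]
 [ 592.4 -155.7  162.5]
 [ 588.3 -167.5  162.5]] [ 586.83363999 -160.36085753  162.5       ]
cell front end z36 [ 484.36154578 -165.41711975   36.        ]
cell front end z36 [ 493.390194   -125.01497824   36.        ]
base front z12 [ 486.32246773 -191.10312966   12.        ]
base front z12 [ 503.65961168 -103.38886806   12.        ]
ridge z76 [ 499.72524391 -155.25409398   76.        ]
ridge z76 [ 503.36607104 -139.63795008   76.        ]
ridge z76 [ 530.98102463 -164.86122831   76.        ]
ridge z76 [ 536.17609091 -147.32998546   76.        ]
[ 516.13358287 -149.99866726]
```

Run:
```python
from h import *
m=np.load("w1.npy",allow_pickle=True)[0]
for z in(161,163):
  a,b=onz(m,(319.5,186.5),z),onz(m,(319.5,257.5),z);d=b-a;print(a,b,(a+b)/2,np.linalg.norm(d),np.arctan2(d[1],d[0]))
  a,b=onz(m,(311.5,220),z),onz(m,(328,220),z);print(np.linalg.norm(a-b))
B=[onz(m,p,12)[:2] for p in[(265,84),(343,72)]]
n=B[1]-B[0];print(np.linalg.norm(n),np.degrees(np.arctan2(-n[0],n[1])))
```

```text
[ 589.57953345 -161.33014089  161.        ] [ 643.19369414 -180.1902049   161.        ] [ 616.38661379 -170.7601729   161.        ] 56.834674628419656 -0.3382542830655914
12.506580100505367
[ 589.18047865 -161.18494052  163.        ] [ 642.31466204 -179.87616103  163.        ] [ 615.74757035 -170.53055077  163.        ] 56.32586589069334 -0.3382542830655916
12.394615753461697
89.41123110887507 -11.180671857105288
```

Call:
carry_out(slide=[[0.006,-0.004,-0.15],[0.006,-0.004,-0.304],[0.006,-0.004,-0.304],[0.006,-0.004,-0.304],[0.006,-0.004,-0.304]], dr=[[0,0,0],[0,0,0],[0,0,0],[0,0,0],[0,0,0]], gripper=[60,40,40,40,40], newtons=25)

```text
clock: 2.4
eef_pos: [616.2, -168.9, 229.3]
eef_rot: [3.142, 0.003, 2.806]
wrist_force: [-0.2, 0.3, 0.4]
finger_gap: 64.0
finger_force: 0.0
```

Call:
carry_out(slide=[[0,0,0],[0,0,0],[0,0,0],[0,0,0],[0,0,0],[0,0,0],[0,0,0],[0,0,0]], dr=[[0,0,0],[0,0,0],[0,0,0],[0,0,0],[0,0,0],[0,0,0],[0,0,0],[0,0,0]], gripper=[10,5,5,5,5,5,5,5], newtons=25)

```text
clock: 3.07
eef_pos: [615.7, -169.7, 226.7]
eef_rot: [-3.141, -0.0, 2.805]
wrist_force: [-1.1, -2.1, 0.7]
finger_gap: 13.8
finger_force: 25.0
```

Call:
carry_out(slide=[[0,0,0.001],[0,0,0.002],[0,0,0.003],[0,0,0.004],[0,0,0.0053],[0,0,0.0064],[0,0,0.0075],[0,0,0.0086],[0,0,0.0096],[0,0,0.0107]], dr=[[0,0,-0.0167],[0,0,-0.0333],[0,0,-0.05],[0,0,-0.0667],[0,0,-0.0833],[0,0,-0.1],[0,0,-0.1167],[0,0,-0.1333],[0,0,-0.15],[0,0,-0.1667]], gripper=[5,5,5,5,5,5,5,5,5,5], newtons=35)

```text
clock: 3.9
eef_pos: [615.8, -169.6, 229.3]
eef_rot: [3.142, 0.0, 1.752]
wrist_force: [0.5, -0.9, -0.3]
finger_gap: 13.9
finger_force: 35.0
```

```bash
python3 -c "
from h import *
s=read_state();print(s)"
```

```text
{'clock': 3.9, 'joints': array([-3.26038214e-01,  5.59137791e-01,  1.32783979e+00, -3.54641617e-04,
        1.25442070e+00, -5.07429338e-01]), 'qd': array([-3.89435149e-04, -3.95767814e-03, -2.59324843e-03, -1.31471057e-03,
        5.32092433e-03,  1.25141771e+00]), 'effort': array([  0.8130773 , -66.32690907, -34.04543281,   0.46784118,
         0.22151136,  -2.43023962]), 'eef_pos': array([ 615.76442863, -169.61891312,  229.34682639]), 'eef_rot': array([3.14158658e+00, 3.89035480e-04, 1.75229776e+00]), 'wrist_force': array([ 0.53932813, -0.88595499, -0.31998509]), 'moment': array([-0.34943401, -0.03349709,  0.21677329]), 'finger_force': 34.982126355171204, 'finger_gap': 13.900748791216733}
```

Call:
carry_out(slide=[[0,0,0.0012],[0,0,0.0025],[0,0,0.0037],[0,0,0.005],[0,0,0.0062],[0,0,0.0075],[0,0,0.0087],[0,0,0.01],[0,0,0.0112],[0,0,0.0125]], dr=[[0,0,-0.0194],[0,0,-0.0389],[0,0,-0.0583],[0,0,-0.0778],[0,0,-0.0972],[0,0,-0.1167],[0,0,-0.1361],[0,0,-0.1556],[0,0,-0.175],[0,0,-0.1944]], gripper=[5,5,5,5,5,5,5,5,5,5])

```text
clock: 4.73
eef_pos: [615.9, -169.7, 232.5]
eef_rot: [3.141, -0.0, 0.53]
wrist_force: [1.1, -2.6, -1.1]
finger_gap: 13.3
finger_force: 35.0
```

Call:
carry_out(slide=[[0,0,0],[0,0,0],[0,0,0],[0,0,0],[0,0,0],[0,0,0],[0,0,0.12],[0,0,0.28],[0,0,0.28],[0,0,0.28]], dr=[[0,0,0],[0,0,0],[0,0,0],[0,0,0],[0,0,0],[0,0,0],[0,0,0],[0,0,0],[0,0,0],[0,0,0]], gripper=[5,5,50,50,50,50,50,50,50,50])

```text
clock: 5.57
eef_pos: [616.1, -169.4, 304.8]
eef_rot: [3.138, -0.003, 0.537]
wrist_force: [0.5, 0.1, -1.6]
finger_gap: 47.1
finger_force: 0.0
```

Call:
carry_out(slide=[[-0.1,0.02,0],[-0.2,0.04,0],[-0.3,0.055,0],[-0.394,0.072,0],[-0.394,0.072,0],[-0.394,0.072,0],[-0.394,0.072,0],[-0.394,0.072,0],[-0.394,0.072,0],[-0.394,0.072,0]], dr=[[0,0,0.019],[0,0,0.038],[0,0,0.057],[0,0,0.076],[0,0,0.095],[0,0,0.114],[0,0,0.133],[0,0,0.152],[0,0,0.171],[0,0,0.19]], gripper=[60,60,60,60,60,60,60,60,60,60])

```text
clock: 6.4
eef_pos: [517.0, -151.2, 301.2]
eef_rot: [-3.14, -0.001, 1.736]
wrist_force: [0.2, -0.9, -0.0]
finger_gap: 56.4
finger_force: 0.0
```

Call:
carry_out(slide=[[0,0,0],[0,0,0],[0,0,0],[0,0,0],[0,0,0],[0,0,0],[0,0,0],[0,0,0],[0,0,0],[0,0,0]], dr=[[0,0,0.019],[0,0,0.038],[0,0,0.057],[0,0,0.076],[0,0,0.095],[0,0,0.114],[0,0,0.133],[0,0,0.152],[0,0,0.171],[0,0,0.19]], gripper=[60,60,60,60,60,60,60,60,60,60])

```text
clock: 7.23
eef_pos: [517.0, -151.2, 301.2]
eef_rot: [3.141, -0.002, 2.93]
wrist_force: [0.8, 0.5, -0.6]
finger_gap: 56.5
finger_force: 0.0
```

Call:
carry_out(slide=[[0,0,0],[0,0,0],[0,0,0]], dr=[[0,0,0.005],[0,0,0.005],[0,0,0.005]], gripper=[60,60,60])

```text
clock: 7.48
eef_pos: [517.1, -151.3, 301.6]
eef_rot: [3.141, -0.001, 2.954]
wrist_force: [0.2, 0.3, 0.1]
finger_gap: 56.5
finger_force: 0.0
```

Run:
```python
from h import *
s=read_state();m=camera_model("wrist");im=camera("wrist")
print(s["clock"],s["eef_pos"],s["eef_rot"],s["joints"])
np.save("w2.npy",np.array([m],dtype=object),allow_pickle=True)
cv2.imwrite("pics/w2.png",im[:,:,::-1])
```

```text
7.4833 [ 517.06084466 -151.30106664  301.55714545] [ 3.14129632e+00 -1.41130067e-03  2.95366693e+00] [-3.52678130e-01  2.76277972e-01  1.55393153e+00  6.29365862e-05
  1.31282395e+00 -1.73556462e+00]
```

View pics/w2.png

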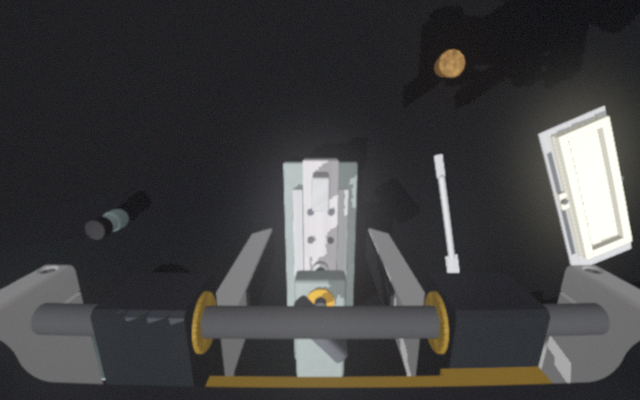

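The press now sits vertical and symmetric in the image, with base edges at x 284 and 357. The ridge top is at (310–329, 178–205), and the bar has turned to a diagonal at (300,297)–(345,352).

Run:
```python
from h import *
m=np.load("w2.npy",allow_pickle=True)[0]
g=cv2.imread("pics/w2.png",0)
print(g[190,280:362:2]);print(g[150:215:2,320]);
for y in(186,198,202):print(g[y,300:340])
for p in((284.5,164),(357,164)):print(onz(m,p,12))
for p in((284.5,164),(287,240),(357,164),(355.5,240)):print(onz(m,p,12))
for z in(74,76,78):print(onz(m,(319.5,192),z))
```

```text
[ 63  66 163 193 192 192 197 203 202 200 200 183 225 226 227 224 216 224
 225 224 224 223 223 220 193 165 172 173 170 154 158 160 184 198 168 143
 175 189 138  62  56]
[ 47  49  51  56 100 177 225 226 205 171 166 131 121 131 190 218 219 221
 223 224 224 224 222 221 219 218 218 220 222 222 220 227 229]
[141 143 167 207 225 226 227 226 226 226 225 215 215 220 222 222 221 222
 222 221 223 222 222 222 222 223 221 216 194 170 165 170 172 173 173 172
 172 164 152 141]
[219 213 196 209 225 227 227 227 227 227 227 221 222 225 224 222 222 221
 222 221 219 219 217 217 218 217 215 209 190 179 181 195 210 222 229 230
 224 205 178 166]
[219 214 195 210 226 228 226 226 227 227 226 220 221 222 222 220 219 219
 219 219 218 218 218 219 220 222 220 212 201 213 223 228 230 230 230 230
 224 204 177 167]
[ 487.41818538 -189.94262658   12.        ]
[ 503.73567003 -103.98834283   12.        ]
[ 487.41818538 -189.94262658   12.        ]
[ 583.82276522 -207.87716856   12.        ]
[ 503.73567003 -103.98834283   12.        ]
[ 600.25029048 -121.25134278   12.        ]
[ 515.30680635 -152.11916083   74.        ]
[ 514.85343919 -152.02862693   76.        ]
[ 514.40007202 -151.93809303   78.        ]
```

Call:
carry_out(slide=[[0,-0.001,-0.12],[0,-0.002,-0.25],[0,-0.002,-0.38],[0,-0.002,-0.5],[0,-0.002,-0.58],[0,-0.002,-0.63],[0,-0.002,-0.646],[0,-0.002,-0.646],[0,-0.002,-0.646]], dr=[[0,0,0.001],[0,0,0.001],[0,0,0.001],[0,0,0.001],[0,0,0.001],[0,0,0.001],[0,0,0.001],[0,0,0.001],[0,0,0.001]], gripper=[60,60,60,60,60,50,40,40,40], newtons=10)

```text
clock: 8.28
eef_pos: [517.5, -152.0, 141.5]
eef_rot: [-3.142, 0.001, 2.961]
wrist_force: [0.6, -0.0, -0.3]
finger_gap: 38.1
finger_force: 0.0
```

Call:
carry_out(slide=[[0,0,0],[0,0,0],[0,0,0],[0,0,0],[0,0,0]], dr=[[0,0,0],[0,0,0],[0,0,0],[0,0,0],[0,0,0]], gripper=[30,22,15,10,10], newtons=10)

```text
clock: 8.7
eef_pos: [517.4, -151.9, 141.6]
eef_rot: [3.142, 0.001, 2.961]
wrist_force: [-0.9, 1.9, 5.9]
finger_gap: 18.2
finger_force: 10.0
```

```bash
python3 -c "
from h import *
s=read_state();print({k:np.round(v,3) for k,v in s.items()})"
```

```text
{'clock': np.float64(8.7), 'joints': array([-0.353,  0.466,  1.701,  0.   ,  0.974, -1.744]), 'qd': array([-0.001, -0.001, -0.001, -0.001, -0.001,  0.   ]), 'effort': array([-8.4500e-01, -5.3194e+01, -2.7770e+01, -4.1700e-01, -4.0400e-01,
       -5.0000e-02]), 'eef_pos': array([ 517.45 , -151.874,  141.555]), 'eef_rot': array([3.142e+00, 1.000e-03, 2.961e+00]), 'wrist_force': array([-0.924,  1.905,  5.901]), 'moment': array([ 0.455,  0.219, -0.03 ]), 'finger_force': np.float64(10.001), 'finger_gap': np.float64(18.166)}
```

Call:
carry_out(slide=[[0,0,0],[0,0,0.001],[0,0,0.001],[0,0,0.001]], dr=[[0,0,0],[0,0,0],[0,0,0],[0,0,0]], gripper=[10,10,10,10], newtons=50)

```text
clock: 9.03
eef_pos: [517.5, -151.8, 141.5]
eef_rot: [3.142, 0.001, 2.961]
wrist_force: [0.3, 1.9, 6.1]
finger_gap: 17.8
finger_force: 50.0
```

Call:
carry_out(slide=[[0,0,0.001],[0,0,0.002],[0,0,0.002],[0,0,0.002]], dr=[[0,0,0],[0,0,0],[0,0,0],[0,0,0]], gripper=[10,10,10,10])

```text
clock: 9.37
eef_pos: [517.2, -152.0, 141.6]
eef_rot: [-3.142, 0.0, 2.961]
wrist_force: [2.6, 1.0, -1.5]
finger_gap: 17.6
finger_force: 50.0
```

```bash
python3 -c "
from h import *
s=read_state();print({k:np.round(v,3) for k,v in s.items()})"
```

```text
{'clock': np.float64(9.367), 'joints': array([-0.354,  0.466,  1.701, -0.   ,  0.974, -1.744]), 'qd': array([-0.002, -0.001,  0.001,  0.001,  0.   ,  0.001]), 'effort': array([-7.8700e-01, -5.6087e+01, -2.8113e+01, -4.1700e-01,  5.7600e-01,
        1.1000e-02]), 'eef_pos': array([ 517.247, -151.958,  141.57 ]), 'eef_rot': array([-3.142,  0.   ,  2.961]), 'wrist_force': array([ 2.559,  1.038, -1.522]), 'moment': array([ 0.169, -0.515, -0.026]), 'finger_force': np.float64(50.0), 'finger_gap': np.float64(17.562)}
```

Call:
carry_out(slide=[[-0.0079,0.0014,0],[-0.0197,0.0036,0],[-0.0354,0.0065,0],[-0.0512,0.0094,0],[-0.0669,0.0122,0],[-0.0826,0.0151,0],[-0.0984,0.018,0],[-0.1141,0.0209,0],[-0.1299,0.0238,0],[-0.1456,0.0266,0]], dr=[[0,0,0],[0,0,0],[0,0,0],[0,0,0],[0,0,0],[0,0,0],[0,0,0],[0,0,0],[0,0,0],[0,0,0]], gripper=[10,10,10,10,10,10,10,10,10,10])

```text
clock: 10.2
eef_pos: [480.3, -145.1, 141.6]
eef_rot: [3.142, -0.0, 2.961]
wrist_force: [0.4, 0.4, -3.2]
finger_gap: 17.9
finger_force: 50.0
```

Smooth, with low forces. I'll continue out.

Call:
carry_out(slide=[[-0.0157,0.0029,0],[-0.0315,0.0058,0],[-0.0472,0.0086,0],[-0.063,0.0115,0],[-0.0787,0.0144,0],[-0.0984,0.018,0],[-0.118,0.0216,0],[-0.1377,0.0252,0],[-0.1574,0.0288,0],[-0.177,0.0324,0]], dr=[[0,0,0],[0,0,0],[0,0,0],[0,0,0],[0,0,0],[0,0,0],[0,0,0],[0,0,0],[0,0,0],[0,0,0]], gripper=[10,10,10,10,10,10,10,10,10,10])

```text
clock: 11.03
eef_pos: [436.0, -137.0, 141.7]
eef_rot: [3.142, -0.0, 2.961]
wrist_force: [-0.1, -0.4, -3.4]
finger_gap: 17.9
finger_force: 50.0
```

Call:
carry_out(slide=[[-0.0157,0.0029,0.001],[-0.0315,0.0058,0.003],[-0.0472,0.0086,0.006],[-0.063,0.0115,0.01],[-0.0787,0.0144,0.02],[-0.0984,0.018,0.04],[-0.118,0.0216,0.08],[-0.1377,0.0252,0.12],[-0.1574,0.0288,0.18],[-0.177,0.0324,0.24]], dr=[[0,0,0],[0,0,0],[0,0,0],[0,0,0],[0,0,0],[0,0,0],[0,0,0],[0,0,0],[0,0,0],[0,0,0]], gripper=[10,10,10,10,10,10,10,10,10,10])

```text
clock: 11.87
eef_pos: [391.7, -128.9, 202.5]
eef_rot: [3.142, -0.0, 2.961]
wrist_force: [0.6, -0.4, -4.4]
finger_gap: 17.8
finger_force: 50.0
```

Call:
carry_out(slide=[[0,0,0.06],[0,0,0.12],[0,0,0.16],[0,0,0.16],[0,0,0.16]], dr=[[0,0,0],[0,0,0],[0,0,0],[0,0,0],[0,0,0]], gripper=[10,10,10,10,10])

```text
clock: 12.28
eef_pos: [392.2, -129.0, 241.9]
eef_rot: [-3.141, 0.001, 2.961]
wrist_force: [0.4, 0.5, -4.3]
finger_gap: 17.3
finger_force: 50.0
```

Run:
```python
from h import *
s=read_state();m=camera_model("wrist");print({k:np.round(v,3) for k,v in s.items()})
a=camera("wrist")[:,:,::-1];b=camera("top")[:,:,::-1]
cv2.imwrite("pics/w3.png",a);cv2.imwrite("pics/t3.png",b)
c=crop(b,220,150,410,300,3,0)
cv2.imwrite("pics/m3.png",np.vstack([cv2.resize(a,(570,356)), c[:244]]))
```

```text
{'clock': np.float64(12.283), 'joints': array([-0.407,  0.058,  1.957, -0.   ,  1.125, -1.797]), 'qd': array([-0.   ,  0.023,  0.016,  0.001, -0.007,  0.   ]), 'effort': array([ 1.0000e-02, -3.9154e+01, -3.5269e+01, -1.8000e-02,  1.9000e-01,
       -2.0000e-03]), 'eef_pos': array([ 392.174, -129.026,  241.94 ]), 'eef_rot': array([-3.141e+00,  1.000e-03,  2.961e+00]), 'wrist_force': array([ 0.354,  0.53 , -4.303]), 'moment': array([-0.02 ,  0.117,  0.   ]), 'finger_force': np.float64(49.998), 'finger_gap': np.float64(17.333)}
```

View pics/m3.png

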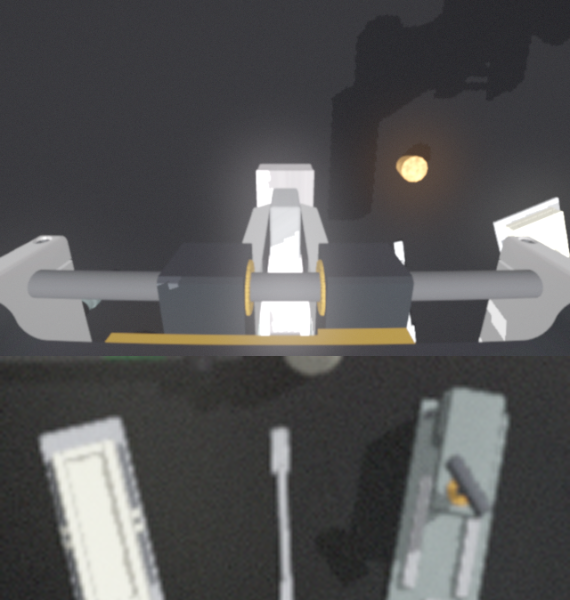

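The wrist view shows the cell held straight between the fingers, its front end at (257–313,165). In the top view the press is empty and the spatula hasn't moved. Next I'll locate the nest in the existing top and w2 pictures.

Run:
```python
from h import *
def fit(im,m,roi,thr,z):
    hsv=cv2.cvtColor(im,cv2.COLOR_BGR2HSV)
    b=(hsv[...,2]>thr)&(im[...,2].astype(int)-im[...,0]>3)   # cream: red over blue
    k=np.zeros(b.shape,np.uint8);x0,y0,x1,y1=roi;k[y0:y1,x0:x1]=b[y0:y1,x0:x1]
    k=cv2.morphologyEx(k,cv2.MORPH_OPEN,np.ones((3,3)))
    c=max(cv2.findContours(k,0,1)[0],key=cv2.contourArea)
    X=np.array([onz(m,p[0],z)[:2] for p in c],np.float32);r=cv2.minAreaRect(X);print(cv2.boundingRect(c),r)
fit(cv2.imread("pics/top0.png"),camera_model("top"),(225,165,285,245),150,20)
fit(cv2.imread("pics/t3.png"),camera_model("top"),(225,165,285,245),150,20)
m2=np.load("w2.npy",allow_pickle=True)[0];w=cv2.imread("pics/w2.png")
fit(w,m2,(530,95,640,270),150,20)
print(w[180,545:640:6])
# cell front edge in w3
g=cv2.imread("pics/w3.png",0);print([ (y,int(g[y,320])) for y in range(176,210,2)]);print(g[192,280:360:2])
```

```text
(238, 178, 32, 59) ((590.6087036132812, 187.76393127441406), (172.5259552001953, 76.66570281982422), 12.854207038879395)
(238, 179, 32, 58) ((590.1017456054688, 187.82382202148438), (172.6646270751953, 76.46855926513672), 11.427071571350098)
(550, 116, 83, 143) ((590.6848754882812, 175.8459930419922), (179.48983764648438, 82.88687133789062), 13.45666790008545)
[[ 67  75  75]
 [206 205 204]
 [154 151 150]
 [202 215 217]
 [243 255 255]
 [250 255 255]
 [251 255 255]
 [251 255 255]
 [251 255 255]
 [251 255 255]
 [249 255 255]
 [196 208 210]
 [251 255 255]
 [ 87  90  89]
 [ 59  65  66]
 [ 55  57  58]]
[(176, 88), (178, 85), (180, 92), (182, 93), (184, 153), (186, 187), (188, 185), (190, 190), (192, 221), (194, 231), (196, 231), (198, 231), (200, 231), (202, 232), (204, 232), (206, 232), (208, 232)]
[ 88  90  90 112 251 255 255 255 255 255 255 243 223 223 222 222 225 225
 225 225 221 220 221 222 220 221 221 220 219 221 222 225 225 223 225 224
 177  88  85  80]
```

Call:
carry_out(slide=[[0.02,0.04,0],[0.06,0.12,0],[0.11,0.22,0],[0.17,0.34,0],[0.23,0.46,0],[0.29,0.58,0],[0.35,0.7,0],[0.41,0.82,0],[0.45,0.9,0]], dr=[[0,0,0.005],[0,0,0.01],[0,0,0.018],[0,0,0.026],[0,0,0.034],[0,0,0.042],[0,0,0.05],[0,0,0.058],[0,0,0.0653]], gripper=[10,10,10,10,10,10,10,10,10])

```text
clock: 13.13
eef_pos: [505.4, 98.4, 240.6]
eef_rot: [3.141, -0.001, -2.908]
wrist_force: [0.4, -0.0, -4.9]
finger_gap: 17.7
finger_force: 50.0
```

Call:
carry_out(slide=[[0.04,0.08,-0.04],[0.09,0.18,-0.1],[0.13,0.26,-0.16],[0.16,0.31,-0.22],[0.168,0.328,-0.24],[0.168,0.328,-0.24],[0.168,0.328,-0.24],[0.168,0.328,-0.24]], dr=[[0,0,0],[0,0,0],[0,0,0],[0,0,0],[0,0,0],[0,0,0],[0,0,0],[0,0,0]], gripper=[10,10,10,10,10,10,10,10])

```text
clock: 13.8
eef_pos: [546.8, 177.2, 182.4]
eef_rot: [-3.141, 0.001, -2.912]
wrist_force: [1.3, 0.0, -4.6]
finger_gap: 17.8
finger_force: 50.0
```

Run:
```python
from h import *
s=read_state();m=camera_model("wrist");print({k:np.round(v,3) for k,v in s.items()})
a=camera("wrist")[:,:,::-1];cv2.imwrite("pics/w4.png",a);np.save("w4.npy",np.array([m],dtype=object),allow_pickle=True)
cv2.imwrite("pics/w4c.png",crop(a,200,90,460,250,3,0))
```

```text
{'clock': np.float64(13.8), 'joints': array([ 0.25 ,  0.478,  1.571, -0.   ,  1.092, -1.55 ]), 'qd': array([-0.002, -0.009, -0.002,  0.004, -0.002,  0.002]), 'effort': array([ 5.4200e-01, -6.0536e+01, -3.2859e+01,  3.0000e-03,  1.4000e-02,
        0.0000e+00]), 'eef_pos': array([546.825, 177.216, 182.406]), 'eef_rot': array([-3.141e+00,  1.000e-03, -2.912e+00]), 'wrist_force': array([ 1.26 ,  0.013, -4.603]), 'moment': array([ 0.041,  0.071, -0.062]), 'finger_force': np.float64(49.999), 'finger_gap': np.float64(17.825)}
```

View pics/w4c.png

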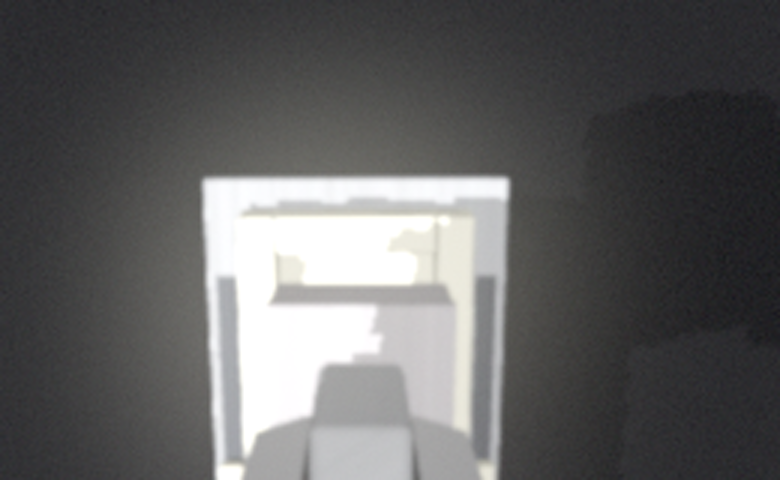

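The crop shows:
- Plate near edge: y=178, x 203–510
- Nest near outer edge: y=212, x 236–473
- Pocket side edges: x=275 and 437
- Cell front face: bottom edge y=285 (x 278–447), top edge y=303 (x 270–453)

```bash
cat > meas.py <<'E'
from h import *
m=np.load("w4.npy",allow_pickle=True)[0]
P=lambda x,y,z:onz(m,(200+(x+.5)/3-.5,90+(y+.5)/3-.5),z)[:2]
T=np.array([546.825,177.216]);yaw=-2.912+np.pi
u=np.array([np.cos(yaw),np.sin(yaw)]);n=np.array([-u[1],u[0]])
L=lambda p:((p-T)@u,(p-T)@n)   # along cell x, left
for nm,a,b,z in[("plate",(203,178),(510,178),4),("nest",(236,212),(473,212),20),("pocket sides",(275,260),(437,260),20),
  ("cellbot",(278,285),(447,285),52.85),("celltop",(270,303),(453,303),76.85)]:
    A,B=P(*a,z),P(*b,z);print(nm,np.round(L(A),1),np.round(L(B),1),"mid",np.round(L((A+B)/2),1),"w",np.linalg.norm(A-B).round(1))
g=cv2.imread("pics/w4.png",0)
for c in(300,310,330):print(c,[int(x) for x in g[140:196,c]])
E
python3 meas.py
```

```text
plate [-49.9 -44.9] [-49.9  40.7] mid [-49.9  -2.1] w 85.6
nest [-42.4 -33.8] [-42.4  28.8] mid [-42.4  -2.5] w 62.6
pocket sides [-29.6 -23.8] [-29.6  19.5] mid [-29.6  -2.1] w 43.3
cellbot [-29.6 -20.1] [-29.6  19.3] mid [-29.6  -0.4] w 39.4
celltop [-30.8 -19.7] [-30.8  18.4] mid [-30.8  -0.6] w 38.0
300 [100, 102, 104, 105, 106, 106, 106, 107, 135, 195, 235, 249, 252, 251, 251, 248, 234, 208, 200, 196, 197, 211, 249, 255, 255, 255, 255, 255, 255, 255, 255, 255, 255, 255, 255, 255, 254, 242, 236, 236, 237, 242, 246, 238, 215, 183, 172, 171, 172, 170, 181, 214, 243, 253, 255, 255]
310 [102, 103, 103, 103, 107, 105, 106, 109, 135, 193, 231, 245, 246, 247, 247, 247, 243, 230, 206, 195, 196, 212, 250, 255, 255, 255, 255, 255, 255, 255, 255, 255, 255, 255, 255, 255, 255, 255, 255, 255, 255, 255, 255, 255, 248, 197, 172, 171, 173, 172, 183, 216, 243, 254, 255, 255]
330 [99, 98, 101, 98, 103, 103, 105, 106, 139, 199, 238, 250, 251, 251, 251, 247, 233, 209, 199, 195, 194, 211, 252, 255, 255, 255, 255, 255, 255, 248, 241, 239, 235, 238, 254, 255, 255, 255, 255, 255, 255, 255, 255, 255, 247, 196, 171, 170, 170, 167, 172, 182, 195, 201, 203, 203]
```

Call:
carry_out(slide=[[-0.0024,-0.0075,-0.03],[-0.0024,-0.0075,-0.06],[-0.0024,-0.0075,-0.09],[-0.0024,-0.0075,-0.11],[-0.0024,-0.0075,-0.115],[-0.0024,-0.0075,-0.115],[-0.0024,-0.0075,-0.115]], dr=[[0,0,0],[0,0,0],[0,0,0],[0,0,0],[0,0,0],[0,0,0],[0,0,0]], gripper=[10,10,10,10,10,10,10])

```text
clock: 14.43
eef_pos: [546.3, 176.1, 153.0]
eef_rot: [-3.142, 0.0, -2.912]
wrist_force: [-0.0, -0.3, -4.1]
finger_gap: 17.9
finger_force: 50.0
```

Run:
```python
from h import *
s=read_state();m=camera_model("wrist");print({k:np.round(v,3) for k,v in s.items() if k in("clock","eef_pos","eef_rot","wrist_force","moment")})
a=camera("wrist")[:,:,::-1];cv2.imwrite("pics/w5.png",a);np.save("w5.npy",np.array([m],dtype=object),allow_pickle=True)
b=crop(a,255,125,385,225,6,0)
cv2.imwrite("pics/w5c.png",(255*(b/255.)**2.2).astype(np.uint8))
```

```text
{'clock': np.float64(14.433), 'eef_pos': array([546.346, 176.111, 153.001]), 'eef_rot': array([-3.142,  0.   , -2.912]), 'wrist_force': array([-0.022, -0.261, -4.051]), 'moment': array([ 0.05 ,  0.069, -0.012])}
```

View pics/w5c.png

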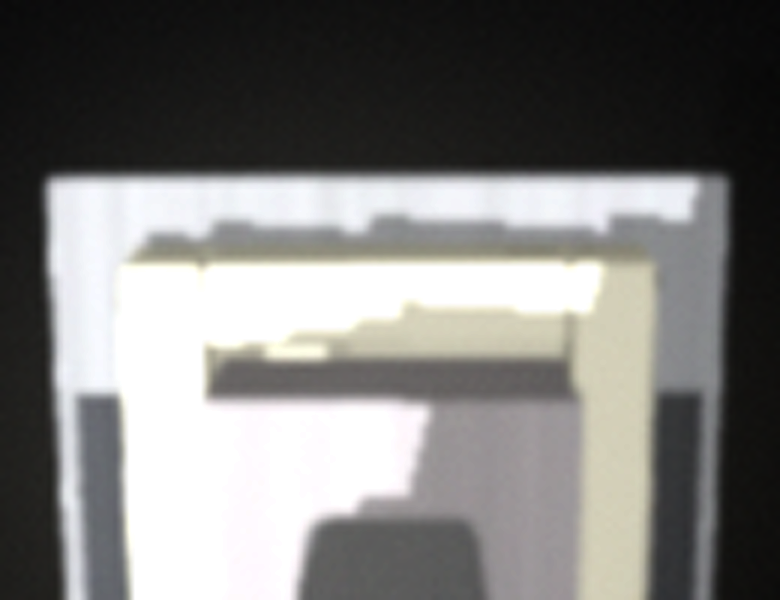

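The nest near outer edge is at y=262 (x 118–655), and the pocket side edges are at x≈205 and 570. The cell front face has its bottom edge at y≈358 (x≈212–570) and top edge at y≈398 (x 207–578). The cell is nearly centred over the pocket.

```bash
cat > meas2.py <<'E'
from h import *
m=np.load("w5.npy",allow_pickle=True)[0]
P=lambda x,y,z:onz(m,(255+(x+.5)/6-.5,125+(y+.5)/6-.5),z)[:2]
T=np.array([546.346,176.111]);yaw=-2.912+np.pi
u=np.array([np.cos(yaw),np.sin(yaw)]);n=np.array([-u[1],u[0]])
L=lambda p:((p-T)@u,(p-T)@n)
for nm,a,b,z in[("plate",(45,176),(728,176),4),("nest",(118,262),(655,262),20),("nest low",(126,520),(650,520),20),("pocket sides",(206,350),(570,350),20),
  ("cellbot",(212,358),(572,358),23.45),("celltop",(207,398),(578,398),47.45)]:
    A,B=P(*a,z),P(*b,z);print(nm,np.round(L(A),1),np.round(L(B),1),"mid",np.round(L((A+B)/2),1),"w",np.linalg.norm(A-B).round(1))
g=cv2.imread("pics/w5.png",0)
for c in(288,291,300,320,335,345,349):print(c,[int(x) for x in g[165:195,c]])
for r in(182,186,189,196,205):print(r,[int(x) for x in g[r,284:296]],[int(x) for x in g[r,344:358]])
E
python3 meas2.py
```

```text
plate [-49. -44.] [-49.1  40.9] mid [-49.   -1.5] w 84.9
nest [-40.7 -32.9] [-40.7  29.9] mid [-40.7  -1.5] w 62.8
nest low [ -9.2 -33.1] [-9.3 30.5] mid [-9.2 -1.3] w 63.5
pocket sides [-30.2 -22.8] [-30.2  20.2] mid [-30.2  -1.3] w 43.1
cellbot [-30.  -21.8] [-30.   20.2] mid [-30.   -0.8] w 42.0
celltop [-30.7 -20. ] [-30.7  18.5] mid [-30.7  -0.7] w 38.6
288 [203, 198, 200, 205, 232, 252, 254, 254, 254, 255, 255, 255, 255, 255, 255, 255, 255, 255, 254, 254, 254, 254, 255, 255, 255, 254, 254, 255, 255, 255]
291 [195, 196, 200, 220, 254, 255, 255, 255, 255, 255, 255, 255, 255, 255, 255, 255, 255, 253, 226, 215, 203, 190, 179, 173, 170, 180, 212, 243, 254, 255]
300 [194, 192, 199, 222, 254, 255, 255, 255, 255, 255, 255, 255, 255, 255, 255, 255, 255, 251, 252, 236, 193, 169, 168, 167, 167, 178, 213, 241, 253, 255]
320 [192, 192, 200, 230, 254, 255, 255, 255, 255, 255, 255, 255, 255, 243, 232, 231, 227, 225, 223, 203, 175, 168, 167, 167, 166, 177, 211, 240, 252, 253]
335 [190, 191, 201, 231, 254, 255, 255, 255, 255, 255, 255, 244, 232, 232, 231, 231, 229, 228, 222, 202, 174, 164, 164,
[... 325 characters left out ...]
 180, 194, 201, 202]
182 [255, 255, 255, 255, 255, 244, 248, 253, 254, 254, 253, 245] [227, 225, 226, 224, 218, 204, 211, 226, 231, 231, 231, 232, 231, 231]
186 [255, 255, 255, 255, 254, 226, 200, 190, 175, 169, 168, 168] [163, 164, 162, 162, 164, 176, 208, 226, 231, 231, 231, 230, 231, 231]
189 [255, 255, 255, 255, 255, 220, 181, 170, 168, 166, 168, 167] [162, 162, 163, 162, 161, 170, 193, 216, 227, 230, 231, 231, 231, 231]
196 [255, 255, 255, 255, 255, 255, 255, 255, 255, 255, 255, 254] [203, 201, 201, 201, 203, 203, 201, 206, 221, 229, 230, 231, 231, 231]
205 [255, 255, 255, 255, 255, 255, 255, 255, 255, 254, 254, 254] [203, 202, 202, 202, 201, 202, 203, 210, 223, 230, 231, 231, 231, 231]
```

Call:
carry_out(slide=[[0.0021,-0.002,0],[0.0021,-0.002,-0.004],[0.0021,-0.002,-0.008],[0.0021,-0.002,-0.012],[0.0021,-0.002,-0.016],[0.0021,-0.002,-0.02],[0.0021,-0.002,-0.02]], dr=[[0,0,0],[0,0,0],[0,0,0],[0,0,0],[0,0,0],[0,0,0],[0,0,0]], gripper=[10,10,10,10,10,10,10])

```text
clock: 15.07
eef_pos: [546.7, 175.5, 147.7]
eef_rot: [3.142, -0.0, -2.912]
wrist_force: [0.7, 0.4, -4.4]
finger_gap: 17.5
finger_force: 50.0
```

```bash
python3 -c "
from h import *
s=read_state();print({k:np.round(v,2) for k,v in s.items() if k in('clock','eef_pos','eef_rot','wrist_force','moment')})"
```

```text
{'clock': np.float64(15.07), 'eef_pos': array([546.69, 175.53, 147.67]), 'eef_rot': array([ 3.14, -0.  , -2.91]), 'wrist_force': array([ 0.69,  0.4 , -4.42]), 'moment': array([-0.  ,  0.03, -0.03])}
```

Call:
carry_out(slide=[[0,0,-0.003],[0,0,-0.006],[0,0,-0.009],[0,0,-0.012],[0,0,-0.015],[0,0,-0.018],[0,0,-0.018]], dr=[[0,0,0],[0,0,0],[0,0,0],[0,0,0],[0,0,0],[0,0,0],[0,0,0]], gripper=[10,10,10,10,10,10,10])

```text
clock: 15.65
eef_pos: [546.7, 175.5, 143.3]
eef_rot: [-3.142, -0.0, -2.912]
wrist_force: [0.4, 0.5, -4.7]
finger_gap: 17.4
finger_force: 50.0
```

```bash
python3 -c "
from h import *
s=read_state();print({k:np.round(v,2) for k,v in s.items() if k in('clock','eef_pos','eef_rot','wrist_force','moment')})"
```

```text
{'clock': np.float64(15.65), 'eef_pos': array([546.75, 175.54, 143.27]), 'eef_rot': array([-3.14, -0.  , -2.91]), 'wrist_force': array([ 0.43,  0.5 , -4.72]), 'moment': array([ 0.  ,  0.08, -0.02])}
```

Call:
carry_out(slide=[[0,0,-0.003],[0,0,-0.006],[0,0,-0.009],[0,0,-0.012],[0,0,-0.012]], dr=[[0,0,0],[0,0,0],[0,0,0],[0,0,0],[0,0,0]], gripper=[10,10,10,10,10])

```text
clock: 16.07
eef_pos: [546.7, 175.6, 140.3]
eef_rot: [-3.142, -0.0, -2.912]
wrist_force: [0.2, -0.2, -5.4]
finger_gap: 17.7
finger_force: 50.0
```

Call:
carry_out(slide=[[0,0,-0.001],[0,0,-0.002],[0,0,-0.002]], dr=[[0,0,0],[0,0,0],[0,0,0]], gripper=[10,10,10])

```text
clock: 16.32
eef_pos: [546.8, 175.6, 139.9]
eef_rot: [3.142, -0.0, -2.912]
wrist_force: [-0.3, 0.5, -4.8]
finger_gap: 17.7
finger_force: 50.0
```

Call:
carry_out(slide=[[0,0,-0.001],[0,0,-0.002],[0,0,-0.002],[0,0,-0.002]], dr=[[0,0,0],[0,0,0],[0,0,0],[0,0,0]], gripper=[10,10,10,10])

```text
clock: 16.65
eef_pos: [546.8, 175.6, 139.6]
eef_rot: [-3.142, 0.0, -2.912]
wrist_force: [-1.4, -0.4, -2.1]
finger_gap: 17.7
finger_force: 50.0
```

Contact is at the expected floor height (139.55). One more small step, then release and look.

Call:
carry_out(slide=[[0,0,-0.001],[0,0,-0.002],[0,0,-0.002],[0,0,-0.002]], dr=[[0,0,0],[0,0,0],[0,0,0],[0,0,0]], gripper=[10,10,10,10], newtons=20)

```text
clock: 16.98
eef_pos: [546.8, 175.6, 139.6]
eef_rot: [-3.142, 0.0, -2.912]
wrist_force: [-5.0, -2.0, 4.4]
finger_gap: 18.2
finger_force: 20.0
```

Call:
carry_out(slide=[[0,0,0],[0,0,0],[0,0,0],[0,0,0],[0,0,0],[0,0,0],[0,0,0]], dr=[[0,0,0],[0,0,0],[0,0,0],[0,0,0],[0,0,0],[0,0,0],[0,0,0]], gripper=[18,22,27,34,42,50,50], newtons=5)

```text
clock: 17.57
eef_pos: [546.8, 175.6, 138.9]
eef_rot: [-3.142, 0.0, -2.912]
wrist_force: [0.4, -0.2, 0.4]
finger_gap: 45.7
finger_force: 0.0
```

Call:
carry_out(slide=[[0,0,0.05],[0,0,0.15],[0,0,0.28],[0,0,0.42],[0,0,0.56],[0,0,0.64],[-0.15,-0.04,0.64],[-0.15,-0.04,0.64],[-0.15,-0.04,0.64]], dr=[[0,0,0],[0,0,0],[0,0,0],[0,0,0],[0,0,0],[0,0,0],[0,0,0],[0,0,0],[0,0,0]], gripper=[50,50,50,50,50,50,50,50,50])

```text
clock: 18.32
eef_pos: [508.3, 165.4, 300.1]
eef_rot: [-3.142, 0.001, -2.912]
wrist_force: [0.4, 0.5, 0.2]
finger_gap: 47.0
finger_force: 0.0
```

Run:
```python
from h import *
s=read_state();print(s["clock"],s["eef_pos"])
a=camera("wrist")[:,:,::-1];b=camera("scene")[:,:,::-1]
cv2.imwrite("pics/w6.png",a);cv2.imwrite("pics/s6.png",b)
x=(255*(crop(a,220,90,430,290,3,0)[:,:600]/255.)**2).astype(np.uint8)
cv2.imwrite("pics/m6.png",np.hstack([x[:600,:430],crop(b,300,165,410,315,4,0)[:600,:370]]) if 0 else x)
cv2.imwrite("pics/s6c.png",crop(b,240,160,400,320,4,0)[:600])
```

```text
18.3167 [508.26870078 165.3524876  300.05033278]
```

View pics/m6.png

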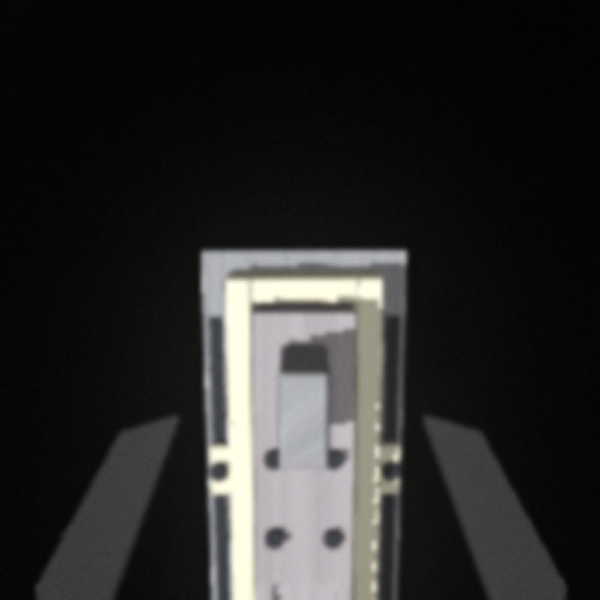

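View pics/s6c.png

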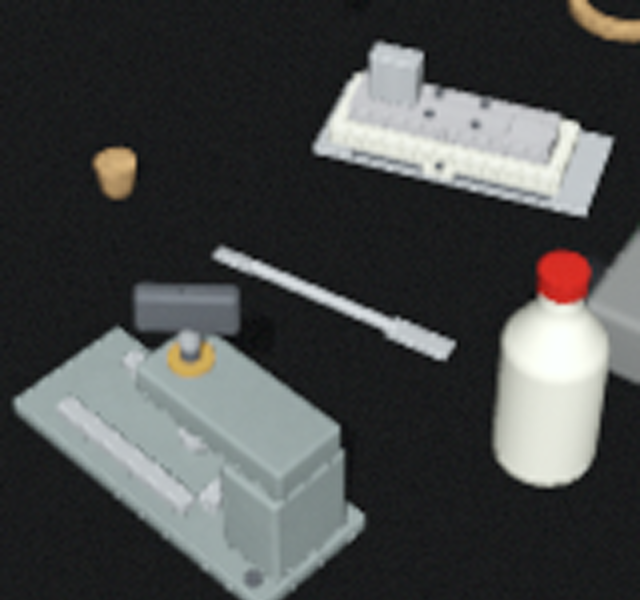

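The wrist view shows the cell inside the pocket on all visible sides, with its front at y≈305 and the near wall above it. The scene view shows it sitting level in the nest, with the press and bystanders unmoved. I'll make a quick numeric check that the far end is down, then sign off.

Run:
```python
from h import *
m=camera_model("scene");yaw=-2.912+np.pi
u=np.array([np.cos(yaw),np.sin(yaw)]);n=np.array([-u[1],u[0]]);c=np.array([546.8,175.6])+45*u
for z in(34,44):
  for a,b in((-75,-20),(75,-20),(75,20)):
    p=proj(m,[*(c+a*u+b*n),z]);print(z,a,b,((p-[240,160])*4+1.5).round())
```

```text
34 -75 -20 [344. 103.]
34 75 -20 [544. 149.]
34 75 20 [558. 114.]
44 -75 -20 [344.  92.]
44 75 -20 [545. 138.]
44 75 20 [559. 104.]
```

```bash
python3 -c "
from cell import *
print(sign_off())"
```

```text
the job is handed in; nothing more can be done
None
```

I loosened the press about 2.27 rad clockwise, drew the cell straight out with low forces, and seated it flat in the nest pocket. The bystanders near the path look undisturbed, and I handed the job in at about 18 s. No verdict came back.

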